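Fill the spring-clamped heat-sink tray and stack the emptied one

TASK

Fill up the spring-clamped tray on the sloping stand: add the two heat sinks from the part-filled tray on the bench above the two already there, facing the same way (flat backs down the slope), so that all four stand fully down on its floor in one snug row, held by the spring plate; the last one only goes in if the row is pushed down against the spring. Then stack the emptied tray squarely on the pile of empty trays, seated all round, leaving the pile in its place and the bin, screwdriver and meter alone.

Things in the scene. Friction and masses are not known exactly. Their poses are not given: they have to be found in the camera images.
- stand: grey wedge stand with a blue tray clipped on it, fixed to the bench; it slopes 27 deg (0.47 rad), low end towards the robot. Frame tilted with the slope: origin at the middle of the tray's inner floor, 78 mm above the bench; x up the slope, y across, z square to the floor. Inside x +-89, y +-33 mm; walls 16 mm high above the floor; the stand is nowhere wider than the tray (70 mm).
- clamp (a joint): travel in m of the sprung steel plate (60 mm wide, top 39 mm above the floor) at the low end of the sloping tray: 0 at rest, its face then at x = -74 mm of the stand; pushed down the slope it yields up to 0.010 with about 7 N + 1.2 N/mm. From its face at rest to the upper end wall are 163 mm; four heat sinks take 168 mm. They do not slide by themselves; the last drags on its neighbour going down.
- sink_a: plain aluminium heat sink, 42 mm deep (x) x 60 mm wide (y) x 50 mm tall (z), 120 to 240 g; origin at the centre of its underside. Flat back plate = its -x face, upright fins point to +x; grip it on its two flat y sides. Stands in the sloping tray, lower one, with a gap to the spring plate.
- sink_b: plain aluminium heat sink, 42 mm deep (x) x 60 mm wide (y) x 50 mm tall (z), 120 to 240 g; origin at the centre of its underside. Flat back plate = its -x face, upright fins point to +x; grip it on its two flat y sides. Upper one in the sloping tray, with a gap to sink_a. There is free room for one more above it.
- sink_c: plain aluminium heat sink, 42 mm deep (x) x 60 mm wide (y) x 50 mm tall (z), 120 to 240 g; origin at the centre of its underside. Flat back plate = its -x face, upright fins point to +x; grip it on its two flat y sides. Stands in the part-filled tray on the bench.
- sink_d: plain aluminium heat sink, 42 mm deep (x) x 60 mm wide (y) x 50 mm tall (z), 120 to 240 g; origin at the centre of its underside. Flat back plate = its -x face, upright fins point to +x; grip it on its two flat y sides. Stands in the part-filled tray on the bench.
- tray: the part-filled loose tray on the bench, blue plastic, 110 to 200 g, 184 (x) x 70 (y) x 24 mm high; origin at the centre of its underside. Foot 170 x 62 mm and 4 mm deep underneath; inner floor at z = 8 mm, inside 178 x 66 mm; rim at z = 24 mm. Empty, it can be gripped across its 70 mm width at mid-length. Either way round is the same.
- empty_top: empty tray, the same as tray, top one of the pile of two on the bench. A tray stacked on it drops its 4 mm foot inside this rim (2 mm clearance on each side in y, 4 mm in x), and its origin then lies 20 mm above this origin.
- empty_low: empty tray, the same, bottom one of the pile, standing on the bench.
- bin: bystander: blue open-fronted picking bin with small hardware, 150 x 105 x 75 mm, origin under its centre
- screwdriver: bystander: screwdriver lying on the bench, 190 mm long
- meter: bystander: yellow multimeter lying on its back, 150 x 75 x 45 mm, origin under its centre
Not all that is in view belongs to the job. What is shaped like the sink_c but purple is not meant.

How it is judged:
By the outcome, as a careful person would: the job done as asked, in the order asked, and still so for the second after the job is handed in, with the robot touching nothing.
It also fails if it takes over 72 s, if anything falls off the work surface, if the arm or the gripper's body presses on something with over 40 N, if the wrist force passes 120 N, or if a joint passes its speed limit or range.

ROBOT

A 6-joint arm with a two-finger parallel gripper is mounted at the origin on the work surface. World frame = base frame: x ahead of the robot, y to its left, z up, the work surface at z = 0. Lengths are in m, angles in rad, forces in N, time in s.
With the tool pointing down it reaches from about 0.375 to 0.9 m from the base axis. Payload 3.1 kg.
Tool frame: the origin (TCP) lies between the finger pads; the fingertips stand robot.finger_overhang ahead of it and the grasp point (between the pads) lies 3 mm ahead of it (robot.finger_overhang is the distance from the TCP to the fingertips, in m); z points along the fingers, y is the line along which they close (so a half turn about z gives the same grasp; the last joint's range is limited). The gripper opens to 87 mm and grips with 3 to 60 N. Pads are 19 mm wide; open, the fingers measure 117 mm over their backs; the gripper's body (75 mm by 190 mm) begins 51 mm behind the grasp point.
Start: joints at [-1.48, 0.527, 1.433, -0, 1.181, -0.178], TCP at [0.166, -0.603, 0.245] pointing down, gripper open.
Joint ranges: [-3.08, 3.08], [-0.75, 2.2], [0.22, 2.44], [-1.43, 4.57], [0, 2.65], [-2.85, 2.85]. Speed limits (rad/s): [2.79, 2.79, 3.14, 3.14, 3.14, 3.14].

INTERFACE

Orientations are given as a unit quaternion [x, y, z, w].
In Python, from rig import get_obs, vision, hand_in, nets, robot gives the robot as it stands.
- The arm moves only by the tool apply_moves, never from a script. Its argument "series" is a list of rows, each an object with "offset": the shift along the world's x, y, z in cm, a list of three; "rot": the turn, a rotation vector about the world's x, y, z in degrees, a list of three. A call has 1 to 20 rows; each row is the pose to reach, as a shift and turn from the pose commanded when the call began; what a row does not reach only later rows make up. A row lasts 1/10 s, in which the tool goes at most 50 mm and 8.59 degrees, less where a joint would pass 70% of its speed; a pose out of reach is approached as far as the arm can. A call with a gripper value outside its range is refused whole. "hand" is the opening, from 0 (shut) to 1 (fully open), set as the call begins (left out, the last holds). The fingers move at their own pace and stop on an object; "newtons" is the grip in N (left out, the last holds). Time passes only in rows, so rows that repeat a pose let the fingers close. It gives the time, the measured TCP pose, the force, the opening and the grip force at its end, in the units of the state.
- get_obs(): the state, without advancing time (a new reading comes with each control period).
- vision.camera(name): name is "side" or "top" or "wrist"; returns the picture (400x640x3 uint8, red, green, blue); there is no depth.
- vision.calibration(name): a dict with "K" (3x3 intrinsics, pixels), "R" (3x3) and "t" (3): a world point X has camera coordinates R X + t. Camera axes: x right, y down, z forward; pixel columns grow to the right and rows downward; lengths in m; the calibration is good to about 2 mm. A picture is of the moment at which its call begins: read the wrist's pose just before it. calibration takes no time and is no camera call; for the wrist camera it gives the pose at the moment of the call.
- hand_in(): hands the job in; it is judged then, once.
Trained networks look in the newest picture that a camera, given by its name, has taken for a name from the list of things; names that differ only in an ending like _2 or _b are one class to them, and where a whole thing is asked for, a point or a joint stands for the part that bears it (a point fixed in the world has none). Each returns a list of dicts, best first, with "conf" (0 to 1); they miss things now and then, are a little off and sometimes report something else, mostly with a low value. They report only what shows in the picture. A call takes as long as a camera call. They do not tell look-alikes from the thing itself.
- nets.search_frame(camera, query): "centre" ([x, y, z] in m, in world coordinates, good to about 4 mm: the middle of the surface that is visible of it).
- nets.spot_point(camera, query): "centre" ([x, y, z] in m, in world coordinates, good to about 4 mm: a listed point, or the origin of a listed thing).
The state is a dict: "time": time; "q": joint angles; "joint_velocities": joint speeds; "joint_torque": joint torques, N m; "position": TCP position; "tool_rot": TCP orientation; "ft_force": force on the tool from outside, world axes, zero at the start; "moment": the same for the moment, N m; "grip_width": finger opening in m; "grip_force": force on a finger pad.
Only numpy, scipy, OpenCV 4.12 (cv2) and the standard library are available. Lean on these libraries where they do the work, as an engineer would, in place of code of your own. Each camera call takes 0.05 s, during which the arm holds its last target. There are 200 camera calls.

## Working session

There is one attempt and no reset: what is moved stays moved. The work goes in short steps, Python scripts to look and compute and a tool call to move; the robot and the scene stay as the last step left them, time stands still between calls to the robot, and variables do not carry over. Pictures are saved under pics/ and viewed, at most 10 in all, crops included, and the job is handed in when it is done.

Besides the shell and the picture viewer there is one more tool, called after ">>>" in YAML: its name, and indented under it one key for each argument. apply_moves: Moves the arm, as the interface text tells. Its arguments: {"type":"object","properties":{"series":{"type":"array"},"hand":{"type":"number"},"newtons":{"type":"number"}},"required":["series"]}

```bash
ls; mkdir -p pics
cat > h.py <<'E'
import numpy as np, cv2
from rig import get_obs, vision, hand_in, nets, robot
def save(c,n):
    im=vision.camera(c); cv2.imwrite(f'pics/{n}.png',cv2.cvtColor(im,cv2.COLOR_RGB2BGR)); return im
def proj(cal,X):
    p=cal['K']@(cal['R']@np.array(X,float)+cal['t']); return p[:2]/p[2]
def ray(cal,uv,z):
    K,R,t=cal['K'],np.array(cal['R']),np.array(cal['t'])
    d=R.T@np.linalg.inv(K)@np.array([uv[0],uv[1],1.]); o=-R.T@t
    return o+d*(z-o[2])/d[2]
E
python3 - <<'E'
from h import *
a=save('top','top0'); b=save('side','side0')
cv2.imwrite('pics/both0.png',cv2.cvtColor(cv2.resize(np.vstack([a,b]),(480,600)),cv2.COLOR_RGB2BGR))
for c in('top','side'):
    vision.camera(c)
    for q in('stand','sink_a','tray','empty_top','bin','screwdriver','meter'):
        for f in('search_frame','spot_point'):
            r=getattr(nets,f)(c,q)
            print(c,q,f,[(np.round(x['centre'],3).tolist(),round(x['conf'],2)) for x in r])
print(robot, get_obs()['time'], get_obs()['position'], get_obs()['tool_rot'])
try: print(robot.finger_overhang)
except Exception as e: print(e)
E
```

```text
pics
top stand search_frame [([0.589, -0.057, 0.1], 0.59)]
top stand spot_point [([0.551, -0.058, 0.078], 0.81)]
top sink_a search_frame [([0.361, 0.294, 0.045], 0.93), ([0.535, -0.06, 0.117], 0.84), ([0.485, -0.054, 0.093], 0.67), ([0.486, 0.267, 0.053], 0.67), ([0.488, 0.146, 0.053], 0.55)]
top sink_a spot_point [([0.579, 0.305, 0.008], 0.94), ([0.508, -0.052, 0.057], 0.9), ([0.553, -0.062, 0.08], 0.82), ([0.488, 0.141, 0.004], 0.8), ([0.489, 0.273, 0.01], 0.58), ([0.363, 0.309, -0.001], 0.57)]
top tray search_frame [([0.527, 0.284, 0.009], 0.68), ([0.813, -0.024, 0.024], 0.25), ([0.459, -0.057, 0.073], 0.24)]
top tray spot_point [([0.529, 0.29, 0.002], 0.6)]
top empty_top search_frame [([0.496, -0.268, 0.029], 0.69)]
top empty_top spot_point [([0.496, -0.261, 0.023], 0.56)]
top bin search_frame [([0.763, 0.241, 0.018], 0.7)]
top bin spot_point []
top screwdriver search_frame [([0.812, -0.027, 0.026], 0.59)]
top screwdriver spot_point []
top meter search_frame [([0.75, -0.208, 0.037], 0.9)]
top meter spot_point [([0.758, -0.206, 0.001], 0.92), ([0.551, -0.061, 0.081], 0.63)]
side s
[... 695 characters left out ...]
([0.496, -0.27, 0.031], 0.78), ([0.527, 0.29, 0.008], 0.32)]
side empty_top spot_point [([0.499, -0.264, 0.022], 0.8)]
side bin search_frame [([0.76, 0.231, 0.029], 0.61)]
side bin spot_point [([0.755, 0.232, -0.002], 0.69)]
side screwdriver search_frame [([0.818, -0.017, 0.02], 0.89), ([0.53, 0.29, 0.011], 0.16)]
side screwdriver spot_point [([0.788, -0.016, -0.001], 0.77), ([0.491, 0.278, 0.01], 0.17)]
side meter search_frame [([0.463, -0.038, 0.075], 0.42)]
side meter spot_point [([0.75, -0.214, 0.0], 0.76), ([0.506, -0.058, 0.061], 0.35)]
<Robot object at 0x7f4748ebc050> 1.6 [ 0.16601213 -0.60251261  0.24455147] [ 9.90980392e-01  1.34006951e-01 -2.54293193e-06 -1.51994026e-05]
0.022
```

View pics/top0.png

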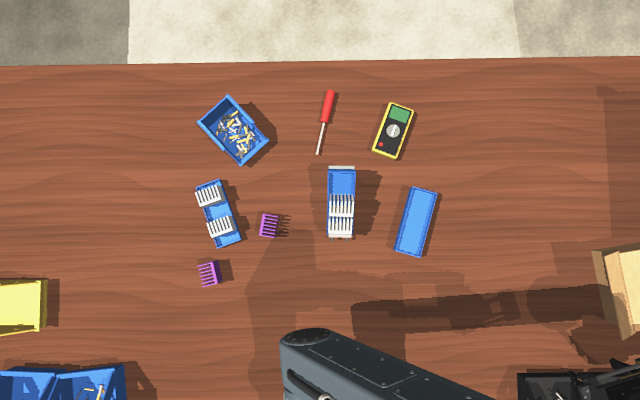

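View pics/side0.png

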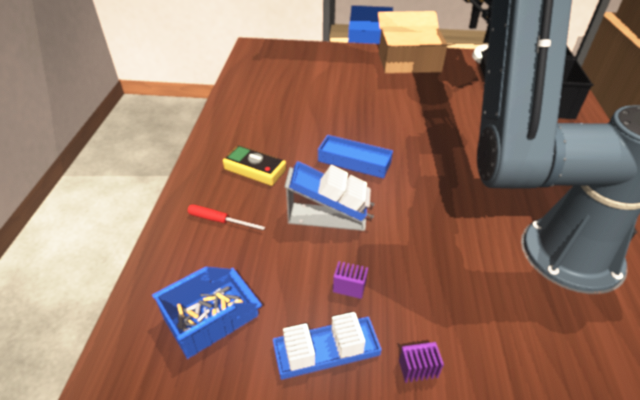

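The top view shows the part-filled tray at (218,212) with two white sinks at (208,194) and (219,225). The stand is at (341,203), the pile at (416,222), and purple look-alikes are at (269,224) and (208,273). The white pair in the blue tray are sink_c and sink_d. I'll confirm that in an enlarged crop, which should also show which way the fins point.

Run:
```python
from h import *
a=cv2.imread('pics/top0.png'); b=cv2.imread('pics/side0.png')
r=lambda im,x,y,w,h:cv2.resize(im[y:y+h,x:x+w],(400,300),interpolation=cv2.INTER_CUBIC)
cv2.imwrite('pics/crop0.png',np.vstack([np.hstack([r(a,170,170,120,90),r(a,290,155,120,90)]),np.hstack([r(b,265,300,120,90),r(b,275,150,120,90)])]))
hsv=cv2.cvtColor(a,cv2.COLOR_BGR2HSV)
m=cv2.inRange(hsv,(98,110,60),(118,255,255))
cal=vision.calibration('top')
print(cal)
def rect(box,z,extra=None):
    x,y,w,h=box; mm=np.zeros_like(m); mm[y:y+h,x:x+w]=m[y:y+h,x:x+w]
    if extra is not None:
        mm[y:y+h,x:x+w]|=cv2.inRange(hsv,(0,0,170),(180,60,255))[y:y+h,x:x+w]
    ys,xs=np.nonzero(mm); P=np.array([ray(cal,(u,v),z)[:2] for u,v in zip(xs,ys)],np.float32)*1000
    print(cv2.minAreaRect(P))
rect((385,180,60,85),0.044); rect((185,175,62,78),0.024)
```

```text
{'K': array([[370.19910561,   0.        , 324.13848192],
       [  0.        , 370.19910561, 198.27263229],
       [  0.        ,   0.        ,   1.        ]]), 'R': array([[-0.01393997, -0.99988252, -0.00637423],
       [-0.99827619,  0.01428048, -0.05692734],
       [ 0.05701168,  0.00556968, -0.99835798]]), 't': array([-0.00393187,  0.5644095 ,  1.03505516])}
((495.8949890136719, -261.4588623046875), (77.14961242675781, 184.33648681640625), 73.34137725830078)
((527.1689453125, 286.30267333984375), (184.27049255371094, 72.18203735351562), 19.715476989746094)
```

View pics/crop0.png

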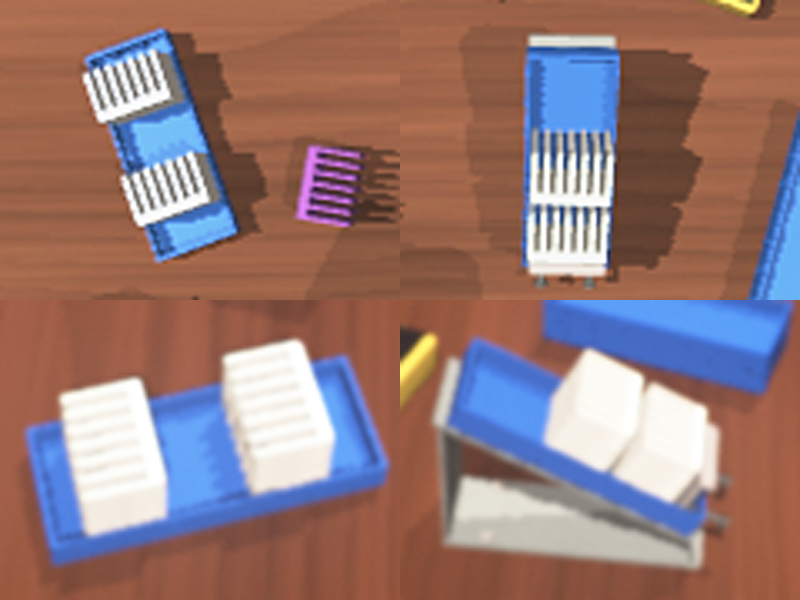

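The crop confirms it. In the bench tray the white sinks have their back plates on the near side and fins pointing far (+x, yaw about 20°), the same way round as those in the stand. The purple ones at (269,224) and (208,273) are look-alikes standing on the bare bench. Next I move over the pile for a wrist look.

>>> apply_moves:
  series:
    - {"offset": [31, 34, 9], "rot": [0, 0, -15.4]}
    - {"offset": [31, 34, 9], "rot": [0, 0, -15.4]}
    - {"offset": [31, 34, 9], "rot": [0, 0, -15.4]}
    - {"offset": [31, 34, 9], "rot": [0, 0, -15.4]}
    - {"offset": [31, 34, 9], "rot": [0, 0, -15.4]}
    - {"offset": [31, 34, 9], "rot": [0, 0, -15.4]}
    - {"offset": [31, 34, 9], "rot": [0, 0, -15.4]}
    - {"offset": [31, 34, 9], "rot": [0, 0, -15.4]}
    - {"offset": [31, 34, 9], "rot": [0, 0, -15.4]}
    - {"offset": [31, 34, 9], "rot": [0, 0, -15.4]}
    - {"offset": [31, 34, 9], "rot": [0, 0, -15.4]}
  hand: 1

```text
time: 2.7
position: [0.4779, -0.2604, 0.3354]
tool_rot: [1.0, 0.002, 0.001, 0.0]
ft_force: [-0.0, 0.0, 0.5]
grip_width: 0.0873
grip_force: 0.0
```

```bash
cat >> h.py <<'E'
from scipy.spatial.transform import Rotation as Rn
def wr(n):
    o=get_obs(); c=vision.calibration('wrist'); im=save('wrist',n); np.savez(f'pics/{n}.npz',**{k:np.array(c[k]) for k in 'KRt'})
    print('t',o['time'],'pos',np.round(o['position'],4),'cam',np.round(-np.array(c['R']).T@c['t'],3),'axis',np.round(np.array(c['R'])[2],3)); return im,c
def blue(im):
    return cv2.inRange(cv2.cvtColor(im,cv2.COLOR_RGB2HSV),(98,110,60),(118,255,255))
def see(q,cam='wrist'):
    for x in nets.spot_point(cam,q): print(q,np.round(x['centre'],4),round(x['conf'],2))
E
python3 - <<'E'
from h import *
im,c=wr('w1'); see('empty_top')
m=blue(im); n,l,s,_=cv2.connectedComponentsWithStats(m)
for i in range(1,n):
    if s[i,4]>1500:
        ys,xs=np.nonzero(l==i); P=np.array([ray(c,(u,v),.044)[:2] for u,v in zip(xs,ys)],np.float32)*1000
        print(s[i],cv2.minAreaRect(P))
E
```

```text
t 2.7 pos [ 0.4779 -0.2604  0.3354] cam [ 0.557 -0.261  0.477] axis [-0.288 -0.002 -0.958]
empty_top [ 0.4967 -0.264   0.0151] 0.91
[  92   30  110  145 4140] ((555.9705810546875, -29.82769775390625), (206.79115295410156, 97.11261749267578), 10.323785781860352)
```

View pics/w1.png

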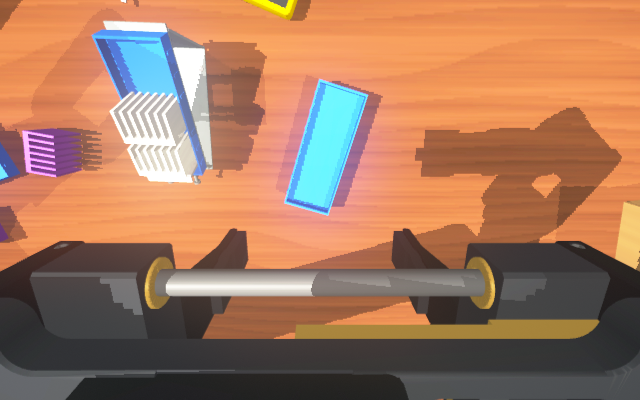

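The wrist view shows the pile at (328,147) and the stand at (150,100). Next are looks over the stand and then the tray.

>>> apply_moves:
  series:
    - {"offset": [0, 20, 3], "rot": [0, 0, 0]}
    - {"offset": [0, 20, 3], "rot": [0, 0, 0]}
    - {"offset": [0, 20, 3], "rot": [0, 0, 0]}
    - {"offset": [0, 20, 3], "rot": [0, 0, 0]}
    - {"offset": [0, 20, 3], "rot": [0, 0, 0]}
    - {"offset": [0, 20, 3], "rot": [0, 0, 0]}

```text
time: 3.4
position: [0.4756, -0.0628, 0.3646]
tool_rot: [1.0, 0.0, 0.0, 0.001]
ft_force: [0.4, -0.0, -0.0]
grip_width: 0.0867
grip_force: 0.0
```

Run:
```python
from h import *
im,c=wr('w2'); see('stand');see('sink_a')
def rect(im,c,box,z):
    x,y,w,h=box; m=cv2.inRange(cv2.cvtColor(im,cv2.COLOR_RGB2HSV),(85,90,60),(120,255,255))[y:y+h,x:x+w]
    n,l,s,_=cv2.connectedComponentsWithStats(m); i=1+np.argmax(s[1:,4])
    ys,xs=np.nonzero(l==i); P=np.array([ray(c,(u+x,v+y),z)[:2] for u,v in zip(xs,ys)],np.float32)*1000
    r=cv2.minAreaRect(P); print(r)
a=cv2.cvtColor(cv2.imread('pics/w1.png'),cv2.COLOR_BGR2RGB); rect(a,dict(np.load('pics/w1.npz')),(270,60,115,165),.044)
```

```text
t 3.4 pos [ 0.4756 -0.0628  0.3646] cam [ 0.555 -0.064  0.506] axis [-0.29  -0.001 -0.957]
stand [ 0.5502 -0.0594  0.0779] 0.82
stand [0.5777 0.3043 0.0084] 0.48
sink_a [ 0.5546 -0.0574  0.0803] 0.96
sink_a [0.4886 0.2733 0.0041] 0.91
sink_a [ 0.5109 -0.058   0.0568] 0.83
sink_a [0.578  0.3069 0.0097] 0.82
sink_a [ 0.3616  0.3032 -0.0041] 0.69
((496.100830078125, -267.5490417480469), (70.81206512451172, 184.2795867919922), 73.40570068359375)
```

>>> apply_moves:
  series:
    - {"offset": [0, 33, -1], "rot": [0, 0, 19.5]}
    - {"offset": [0, 33, -1], "rot": [0, 0, 19.5]}
    - {"offset": [0, 33, -1], "rot": [0, 0, 19.5]}
    - {"offset": [0, 33, -1], "rot": [0, 0, 19.5]}
    - {"offset": [0, 33, -1], "rot": [0, 0, 19.5]}
    - {"offset": [0, 33, -1], "rot": [0, 0, 19.5]}
    - {"offset": [0, 33, -1], "rot": [0, 0, 19.5]}
    - {"offset": [0, 33, -1], "rot": [0, 0, 19.5]}
    - {"offset": [0, 33, -1], "rot": [0, 0, 19.5]}

```text
time: 4.45
position: [0.4767, 0.2664, 0.3537]
tool_rot: [0.986, 0.169, -0.001, 0.001]
ft_force: [-0.2, -0.3, 0.5]
grip_width: 0.0869
grip_force: 0.0
```

Run:
```python
from h import *
im,c=wr('w3'); see('tray');see('sink_c')
a=cv2.imread('pics/w2.png')[0:260,60:600]; b=cv2.imread('pics/w3.png')[0:260,60:600]
cv2.imwrite('pics/w23.png',np.vstack([a,b]))
```

```text
t 4.45 pos [0.4767 0.2664 0.3537] cam [0.552 0.292 0.495] axis [-0.274 -0.098 -0.957]
tray [0.5269 0.2867 0.0011] 0.6
sink_c [ 0.5068 -0.0548  0.0568] 0.94
sink_c [ 0.5572 -0.057   0.0789] 0.91
sink_c [0.5778 0.3087 0.0103] 0.68
sink_c [ 0.366   0.3057 -0.0018] 0.66
sink_c [0.4885 0.2741 0.0041] 0.58
sink_c [0.4902 0.1399 0.0033] 0.56
```

View pics/w23.png

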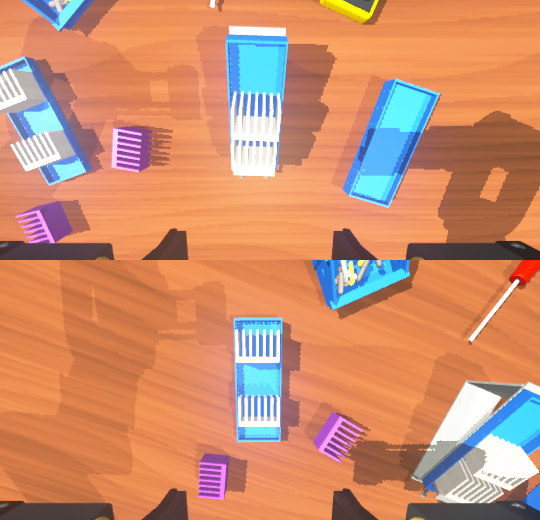

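Run:
```python
from h import *
def rim(n,box,O,Rs,zr,rows=None):
    im=cv2.cvtColor(cv2.imread(f'pics/{n}.png'),cv2.COLOR_BGR2RGB); c=dict(np.load(f'pics/{n}.npz'))
    x,y,w,h=box; m=cv2.inRange(cv2.cvtColor(im,cv2.COLOR_RGB2HSV),(85,90,60),(120,255,255))
    mm=np.zeros_like(m); mm[y:y+h,x:x+w]=m[y:y+h,x:x+w]
    o=-c['R'].T@c['t']; ol=Rs.T@(o-O)
    ys,xs=np.nonzero(mm); D=(Rs.T@c['R'].T@np.linalg.inv(c['K'])@np.stack([xs,ys,np.ones_like(xs)])).T
    P=ol+D*((zr-ol[2])/D[:,2])[:,None]; return P*1000,xs,ys
t=.47; Rs=np.array([[np.cos(t),0,-np.sin(t)],[0,1,0],[np.sin(t),0,np.cos(t)]])
P,xs,ys=rim('w2',(270,20,90,170),np.array([.5505,-.058,.078]),Rs,.016)
# left/right edges per row
L=[];R=[]
for r in range(45,175):
    s=P[ys==r]
    if len(s)>5 and r<92: L.append(s[s[:,1].argmax(),:2]);R.append(s[s[:,1].argmin(),:2])
L=np.array(L);R=np.array(R)
for e in(L,R): print(np.polyfit(e[:,0],e[:,1],1),e[0],e[-1],np.median(e[:,1]))
print('top end',np.percentile(P[:,0],[0.2,99,99.8]),P[:,0].max())
P,xs,ys=rim('w3',(280,40,80,150),np.array([0,0,0.]),np.eye(3),.024)
print(cv2.minAreaRect(P[:,:2].astype(np.float32)))
# sinks white tops in w3: plane z .058
im=cv2.imread('pics/w3.png');c=dict(np.load('pics/w3.npz'));hsv=cv2.cvtColor(im,cv2.COLOR_BGR2HSV)
for b in((280,60,80,50),(280,130,80,42)):
    x,y,w,h=b;m=cv2.inRange(hsv[y:y+h,x:x+w],(0,0,215),(180,70,255));yy,xx=np.nonzero(m)
    Q=np.array([ray(c,(u+x,v+y),.058)[:2] for u,v in zip(xx,yy)],np.float32)*1000
    print(cv2.minAreaRect(Q))
    # mean of back plate
```

```text
[-2.33840060e-02  3.40755562e+01] [88.20844415 31.98988078] [34.19080398 33.5698863 ] 32.57371280421937
[-2.95718691e-02 -3.48491913e+01] [ 88.31946454 -37.25887753] [ 34.30197122 -35.76600386] -36.695208206125656
top end [-78.74360077  97.64586465  98.61651354] 99.58171732493763
((527.532470703125, 285.17938232421875), (183.33731079101562, 70.72265625), 19.621713638305664)
((581.5695190429688, 304.62939453125), (53.85817337036133, 65.56524658203125), 19.49088478088379)
((488.67681884765625, 272.776611328125), (52.74260711669922, 64.21021270751953), 20.588159561157227)
```

Run:
```python
from h import *
c=dict(np.load('pics/w2.npz')); im=cv2.imread('pics/w2.png')
t=.47;yw=-.026
Rs=Rn.from_euler('z',yw).as_matrix()@np.array([[np.cos(t),0,-np.sin(t)],[0,1,0],[np.sin(t),0,np.cos(t)]])
O=np.array([.5505,-.0584,.078])
pj=lambda p:proj(c,O+Rs@np.array(p)/1000)
for p in([92,0,16],[89,0,16],[89,0,0],[92,35,16],[92,-35,16],[-92,35,16],[-92,-35,16],[-74,0,39]): print(p,np.round(pj(p),1))
for v in range(24,50): print(v,im[v,310:330:9].tolist())
big=cv2.resize(im[15:195,265:365],(440,792),interpolation=cv2.INTER_NEAREST)
for a,z in(((92,35),16),((92,-35),16),((89,33),0),((89,-33),0),((-92,35),16),((-92,-35),16)):
    u,v=pj([*a,z]); cv2.circle(big,(int((u-265+.5)*4.4),int((v-15+.5)*4.4)),4,(0,0,255),1)
cv2.imwrite('pics/st.png',cv2.resize(big,(330,594)))
```

```text
[92, 0, 16] [316.2  41.5]
[89, 0, 16] [316.2  44.3]
[89, 0, 0] [316.4  39.9]
[92, 35, 16] [285.1  40.5]
[92, -35, 16] [347.3  42.4]
[-92, 35, 16] [291.6 168.9]
[-92, -35, 16] [336.7 170.1]
[-74, 0, 39] [313.9 169.7]
24 [[102, 143, 235], [101, 143, 235], [99, 142, 235]]
25 [[109, 151, 236], [102, 147, 236], [100, 146, 236]]
26 [[168, 194, 237], [132, 167, 238], [114, 155, 237]]
27 [[247, 250, 250], [229, 240, 245], [191, 215, 238]]
28 [[254, 254, 254], [254, 254, 254], [251, 253, 253]]
29 [[254, 254, 254], [254, 254, 254], [254, 254, 254]]
30 [[254, 254, 254], [254, 254, 254], [254, 254, 254]]
31 [[254, 254, 254], [254, 254, 254], [254, 254, 254]]
32 [[254, 254, 254], [254, 254, 254], [254, 254, 254]]
33 [[254, 254, 254], [254, 254, 254], [254, 254, 254]]
34 [[254, 254, 253], [253, 254, 253], [254, 254, 254]]
35 [[253, 196, 124], [251, 213, 160], [254, 246, 233]]
36 [[253, 161, 71], [253, 162, 69], [253, 161, 68]]
37 [[253, 161, 71], [253, 161, 70], [253, 161, 68]]
38 [[253, 162, 71], [253, 162, 70], [253, 161, 69]]
39 [[254, 170, 73], [254, 166, 71], [253, 161, 68]]
40 [[255, 206, 78], [255, 193, 75], [254, 174, 70]]
41 [[255, 230, 86], [255, 230, 84], [255, 221, 79]]
42 [[255, 222, 83], [255, 228, 83], [255, 230, 80]]
43 [[254, 172, 73], [255, 206, 78], [255, 222, 78]]
44 [[254, 172, 73], [249, 152, 69], [249, 151, 67]]
45 [[255, 229, 86], [249, 152, 69], [249, 152, 67]]
46 [[255, 229, 86], [254, 173, 72], [254, 173, 70]]
47 [[255, 229, 85], [255, 230, 84], [255, 230, 80]]
48 [[255, 229, 86], [255, 230, 84], [255, 230, 81]]
49 [[255, 229, 85], [255, 230, 84], [255, 230, 81]]
```

View pics/st.png

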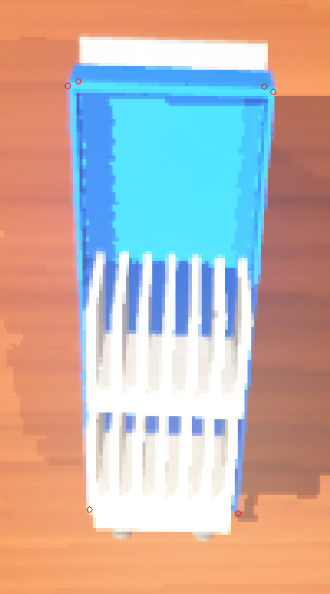

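The stand model (rim corners) fits the picture to about 1 mm, with yaw −1.5°. Now I grasp the near sink.

>>> apply_moves:
  series:
    - {"offset": [1.3, 0.6, -10], "rot": [0, 0, 0.2]}
    - {"offset": [1.3, 0.6, -20], "rot": [0, 0, 0.2]}
    - {"offset": [1.3, 0.6, -20], "rot": [0, 0, 0.2]}
    - {"offset": [1.3, 0.6, -20], "rot": [0, 0, 0.2]}
    - {"offset": [1.3, 0.6, -23], "rot": [0, 0, 0.2]}
    - {"offset": [1.3, 0.6, -26], "rot": [0, 0, 0.2]}
    - {"offset": [1.3, 0.6, -29], "rot": [0, 0, 0.2]}
    - {"offset": [1.3, 0.6, -30.3], "rot": [0, 0, 0.2]}
    - {"offset": [1.3, 0.6, -30.3], "rot": [0, 0, 0.2]}
    - {"offset": [1.3, 0.6, -30.3], "rot": [0, 0, 0.2]}

```text
time: 5.6
position: [0.49, 0.2731, 0.0524]
tool_rot: [0.985, 0.171, 0.001, -0.0]
ft_force: [0.3, 1.3, -1.0]
grip_width: 0.0871
grip_force: 0.0
```

>>> apply_moves:
  series:
    - {"offset": [0, 0, 0], "rot": [0, 0, 0]}
    - {"offset": [0, 0, 0], "rot": [0, 0, 0]}
    - {"offset": [0, 0, 0], "rot": [0, 0, 0]}
    - {"offset": [0, 0, 0], "rot": [0, 0, 0]}
    - {"offset": [0, 0, 0], "rot": [0, 0, 0]}
  hand: 0.4
  newtons: 50

```text
time: 6.1
position: [0.4894, 0.2734, 0.0522]
tool_rot: [0.985, 0.171, 0.001, 0.0]
ft_force: [0.0, -0.9, 3.8]
grip_width: 0.0595
grip_force: 50.0
```

```bash
cat >> h.py <<'E'
t_=.47
Rs=Rn.from_euler('z',-.026).as_matrix()@np.array([[np.cos(t_),0,-np.sin(t_)],[0,1,0],[np.sin(t_),0,np.cos(t_)]])
O=np.array([.5508,-.0584,.078]); F=np.diag([1,-1,-1.])
def st(x,y,z): return O+Rs@np.array([x,y,z])/1000   # TCP in stand mm
def loc(p): return Rs.T@(np.array(p)-O)*1000
E
python3 - <<'E'
from h import *
o=get_obs(); print(o['position'],Rn.from_quat(o['tool_rot']).as_matrix().round(3).tolist())
Rc=Rn.from_quat(o['tool_rot']).as_matrix()
print('rot',np.degrees(Rn.from_matrix(Rs@F@Rc.T).as_rotvec()))
for z in(125,60,44.2): print(z,st(55,0,z), (st(55,0,z)-o['position'])*100)
print('axes x',Rs[:,0],'z',Rs[:,2])
E
```

```text
[0.48942742 0.2734459  0.05217351] [[0.941, 0.338, 0.001], [0.338, -0.941, -0.0], [0.001, 0.0, -1.0]]
rot [  4.30947139 -26.67148335 -20.82261146]
125 [ 0.54322803 -0.05820308  0.21435478] [  5.38006135 -33.16489846  16.21812715]
60 [ 0.57265569 -0.05896838  0.15640284] [  8.32282727 -33.24142762  10.42293328]
44.2 [ 0.57980887 -0.0591544   0.14231606] [  9.03814575 -33.2600301    9.01425539]
axes x [ 0.89126696 -0.02317816  0.45288629] z [-0.45273322  0.01177372  0.89156829]
```

>>> apply_moves:
  series:
    - {"offset": [0, 0, 1]}
    - {"offset": [0, 0, 4]}
    - {"offset": [0, 0, 9]}
    - {"offset": [0, 0, 14]}
    - {"offset": [0, 0, 19]}
    - {"offset": [0, 0, 19]}

```text
schema error: expected keys offset, rot
```

>>> apply_moves:
  series:
    - {"offset": [0, 0, 2], "rot": [0, 0, 0]}
    - {"offset": [0, 0, 6], "rot": [0, 0, 0]}
    - {"offset": [0, 0, 11], "rot": [0, 0, 0]}
    - {"offset": [1, -4, 16], "rot": [0, 0, 0]}
    - {"offset": [5.4, -33.2, 18], "rot": [4.3, -26.7, -20.8]}
    - {"offset": [5.4, -33.2, 18], "rot": [4.3, -26.7, -20.8]}
    - {"offset": [5.4, -33.2, 18], "rot": [4.3, -26.7, -20.8]}
    - {"offset": [5.4, -33.2, 18], "rot": [4.3, -26.7, -20.8]}
    - {"offset": [5.4, -33.2, 18], "rot": [4.3, -26.7, -20.8]}
    - {"offset": [5.4, -33.2, 18], "rot": [4.3, -26.7, -20.8]}
    - {"offset": [5.4, -33.2, 18], "rot": [4.3, -26.7, -20.8]}
    - {"offset": [5.4, -33.2, 16.2], "rot": [4.3, -26.7, -20.8]}
    - {"offset": [5.4, -33.2, 16.2], "rot": [4.3, -26.7, -20.8]}
    - {"offset": [5.4, -33.2, 16.2], "rot": [4.3, -26.7, -20.8]}

```text
time: 7.5
position: [0.542, -0.0575, 0.2127]
tool_rot: [0.973, -0.012, 0.231, 0.002]
ft_force: [0.8, 0.1, -2.3]
grip_width: 0.0597
grip_force: 50.0
```

Run:
```python
from h import *
o=get_obs(); print(o['time'],loc(o['position']),o['grip_width'],o['ft_force'],np.degrees(Rn.from_matrix(Rs@F@Rn.from_quat(o['tool_rot']).as_matrix().T).as_rotvec()))
im,c=wr('w4'); b=save('side','s4')
cv2.imwrite('pics/v4.png',np.vstack([cv2.imread('pics/w4.png')[0:300,60:600],cv2.resize(cv2.imread('pics/s4.png')[120:250,240:480],(540,292))]))
```

```text
7.5 [ 53.12229489   0.63992048 124.09484335] 0.05967423212710724 [ 0.84182563  0.09314848 -2.30734339] [-0.106336   -0.20215965 -0.04653742]
t 7.5 pos [ 0.542  -0.0575  0.2127] cam [ 0.55  -0.059  0.375] axis [ 0.172 -0.002 -0.985]
```

View pics/v4.png

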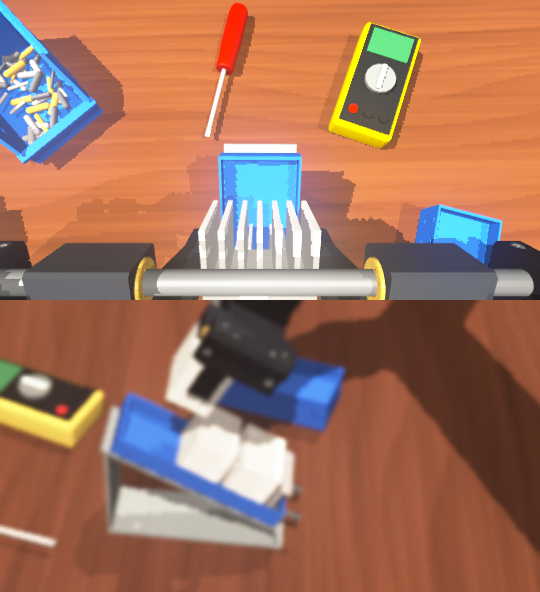

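>>> apply_moves:
  series:
    - {"offset": [0.9, 0, -1.8], "rot": [0, 0, 0]}
    - {"offset": [1.8, -0.05, -3.55], "rot": [0, 0, 0]}
    - {"offset": [2.7, -0.07, -5.3], "rot": [0, 0, 0]}
    - {"offset": [3.15, -0.08, -6.2], "rot": [0, 0, 0]}
    - {"offset": [3.4, -0.09, -6.7], "rot": [0, 0, 0]}
    - {"offset": [3.49, -0.09, -6.87], "rot": [0, 0, 0]}
    - {"offset": [3.49, -0.09, -6.87], "rot": [0, 0, 0]}
    - {"offset": [3.49, -0.09, -6.87], "rot": [0, 0, 0]}

```text
time: 8.4
position: [0.578, -0.0593, 0.1455]
tool_rot: [0.972, -0.012, 0.233, 0.003]
ft_force: [-0.7, -0.2, -1.9]
grip_width: 0.0593
grip_force: 50.0
```

```bash
cat >> h.py <<'E'
def stat():
    o=get_obs(); print('t',o['time'],'loc',loc(o['position']).round(1),'Floc',(Rs.T@o['ft_force']).round(1),'w',round(o['grip_width'],4),'g',o['grip_force'],'rerr',np.degrees(Rn.from_matrix(Rs@F@Rn.from_quat(o['tool_rot']).as_matrix().T).as_rotvec()).round(2))
E
python3 -c "
from h import *
stat()"
```

```text
t 8.4 loc [54.9 -0.2 47.9] Floc [-1.5 -0.2 -1.4] w 0.0593 g 49.99956976622343 rerr [-0.    0.02 -0.02]
```

>>> apply_moves:
  series:
    - {"offset": [0.07, 0, -0.15], "rot": [0, 0, 0]}
    - {"offset": [0.15, 0, -0.29], "rot": [0, 0, 0]}
    - {"offset": [0.15, 0, -0.29], "rot": [0, 0, 0]}
    - {"offset": [-0.2, 0.01, -0.47], "rot": [0, 0, 0]}
    - {"offset": [-0.56, 0.02, -0.65], "rot": [0, 0, 0]}
    - {"offset": [-0.92, 0.03, -0.83], "rot": [0, 0, 0]}
    - {"offset": [-1.28, 0.04, -1.01], "rot": [0, 0, 0]}
    - {"offset": [-1.63, 0.05, -1.2], "rot": [0, 0, 0]}
    - {"offset": [-1.63, 0.05, -1.2], "rot": [0, 0, 0]}
    - {"offset": [-1.63, 0.05, -1.2], "rot": [0, 0, 0]}

```text
time: 9.4
position: [0.5617, -0.0591, 0.1329]
tool_rot: [0.972, -0.013, 0.233, 0.003]
ft_force: [-0.7, 0.1, -1.7]
grip_width: 0.0597
grip_force: 50.0
```

```bash
python3 -c "
from h import *
stat()"
```

```text
t 9.4 loc [34.6 -0.4 44. ] Floc [-1.4  0.1 -1.2] w 0.0597 g 49.99971910379827 rerr [-0.01 -0.03  0.01]
```

>>> apply_moves:
  series:
    - {"offset": [-0.18, 0, -0.09], "rot": [0, 0, 0]}
    - {"offset": [-0.36, 0.01, -0.18], "rot": [0, 0, 0]}
    - {"offset": [-0.36, 0.01, -0.18], "rot": [0, 0, 0]}

```text
time: 9.7
position: [0.5587, -0.0593, 0.1315]
tool_rot: [0.972, -0.013, 0.233, 0.003]
ft_force: [2.1, -0.3, -1.6]
grip_width: 0.0592
grip_force: 50.0
```

```bash
python3 -c "
from h import *
stat()"
```

```text
t 9.7 loc [31.3 -0.7 44.1] Floc [ 1.2 -0.2 -2.3] w 0.0592 g 49.99987970106304 rerr [0.03 0.05 0.05]
```

>>> apply_moves:
  series:
    - {"offset": [-0.18, 0, -0.09], "rot": [0, 0, 0]}
    - {"offset": [-0.27, 0.01, -0.14], "rot": [0, 0, 0]}
    - {"offset": [-0.27, 0.01, -0.14], "rot": [0, 0, 0]}

```text
time: 10.0
position: [0.5579, -0.0594, 0.1312]
tool_rot: [0.972, -0.013, 0.235, 0.003]
ft_force: [5.3, 0.6, 1.1]
grip_width: 0.0597
grip_force: 50.0
```

```bash
python3 -c "
from h import *
stat()"
```

```text
t 10.0 loc [30.5 -0.8 44.2] Floc [ 5.2  0.7 -1.4] w 0.0597 g 50.00345969572663 rerr [0.02 0.26 0.07]
```

The row is now against the spring plate, with contact at about 7 N where it was expected. I press c down lightly, release and retreat.

>>> apply_moves:
  series:
    - {"offset": [0.2, 0, 0.05], "rot": [0, 0, 0]}
    - {"offset": [0.27, 0, -0.07], "rot": [0, 0, 0]}
    - {"offset": [0.27, 0, -0.07], "rot": [0, 0, 0]}

```text
time: 10.3
position: [0.5586, -0.0592, 0.1311]
tool_rot: [0.972, -0.013, 0.234, 0.004]
ft_force: [-3.8, 1.1, 14.5]
grip_width: 0.0594
grip_force: 50.0
```

```bash
python3 -c "
from h import *
stat()"
```

```text
t 10.3 loc [31.  -0.6 43.8] Floc [ 3.2  1.  14.7] w 0.0594 g 50.00168024562299 rerr [0.09 0.19 0.07]
```

>>> apply_moves:
  series:
    - {"offset": [0, 0, 0], "rot": [0, 0, 0]}
    - {"offset": [0, 0, 0], "rot": [0, 0, 0]}
    - {"offset": [0, 0, 0], "rot": [0, 0, 0]}
    - {"offset": [-0.45, 0, 0.9], "rot": [0, 0, 0]}
    - {"offset": [-2.2, 0.05, 4.4], "rot": [0, 0, 0]}
    - {"offset": [-4, 0.1, 8], "rot": [0, 0, 0]}
  hand: 1

```text
time: 10.9
position: [0.5167, -0.0576, 0.2079]
tool_rot: [0.973, -0.013, 0.23, 0.002]
ft_force: [0.6, -0.2, 0.8]
grip_width: 0.0864
grip_force: 0.0
```

Run:
```python
from h import *
stat()
o=get_obs();Rc=Rn.from_quat(o['tool_rot']).as_matrix()
Rt=Rn.from_euler('z',19.7,degrees=True).as_matrix()@F
print('rot',np.degrees(Rn.from_matrix(Rt@Rc.T).as_rotvec()),'off',(np.array([.5778,.3062,.0522])-o['position'])*100)
im,c=wr('w5');vision.camera('top');see('sink_c','top')
```

```text
t 10.9 loc [ 2.840e+01 -1.000e-01  1.313e+02] Floc [ 0.9 -0.2  0.4] w 0.0864 g 0.0 rerr [-0.08 -0.32 -0.  ]
rot [-4.30757154 26.4085826  20.81982644] off [  6.11449535  36.38095433 -15.57364943]
t 10.9 pos [ 0.5167 -0.0576  0.2079] cam [ 0.525 -0.059  0.37 ] axis [ 0.17  -0.003 -0.985]
sink_c [0.5762 0.3025 0.0082] 0.71
sink_c [ 3.593e-01  3.073e-01 -3.000e-04] 0.71
sink_c [0.492  0.143  0.0013] 0.7
sink_c [ 0.5396 -0.0603  0.0756] 0.67
sink_c [ 0.5822 -0.062   0.0931] 0.55
```

>>> apply_moves:
  series:
    - {"offset": [1, 8, 1], "rot": [0, 0, 0]}
    - {"offset": [6.1, 36.4, -3], "rot": [-4.3, 26.7, 20.8]}
    - {"offset": [6.1, 36.4, -3], "rot": [-4.3, 26.7, 20.8]}
    - {"offset": [6.1, 36.4, -3], "rot": [-4.3, 26.7, 20.8]}
    - {"offset": [6.1, 36.4, -3], "rot": [-4.3, 26.7, 20.8]}
    - {"offset": [6.1, 36.4, -3], "rot": [-4.3, 26.7, 20.8]}
    - {"offset": [6.1, 36.4, -3], "rot": [-4.3, 26.7, 20.8]}
    - {"offset": [6.1, 36.4, -3], "rot": [-4.3, 26.7, 20.8]}
    - {"offset": [6.1, 36.4, -3], "rot": [-4.3, 26.7, 20.8]}
    - {"offset": [6.1, 36.4, -3], "rot": [-4.3, 26.7, 20.8]}
    - {"offset": [6.1, 36.4, -3], "rot": [-4.3, 26.7, 20.8]}

```text
time: 12.15
position: [0.5784, 0.3053, 0.1775]
tool_rot: [0.985, 0.171, -0.001, 0.0]
ft_force: [-0.1, -0.3, 0.0]
grip_width: 0.0869
grip_force: 0.0
```

Run:
```python
from h import *
o=get_obs();Rc=Rn.from_quat(o['tool_rot']).as_matrix()
Rt=Rn.from_euler('z',19.7,degrees=True).as_matrix()@F
print('rot',np.degrees(Rn.from_matrix(Rt@Rc.T).as_rotvec()),'off',(np.array([.5778,.3062,.0522])-o['position'])*100)
im,c=wr('w6'); see('sink_c')
```

```text
rot [ 0.0475099  -0.164899    0.01726209] off [ -0.05618744   0.08958793 -12.52535014]
t 12.15 pos [0.5784 0.3053 0.1775] cam [0.654 0.331 0.318] axis [-0.275 -0.098 -0.956]
sink_c [ 0.3607  0.3058 -0.0026] 0.89
sink_c [0.5769 0.3075 0.0105] 0.75
sink_c [0.4888 0.1402 0.0041] 0.62
```

View pics/w6.png

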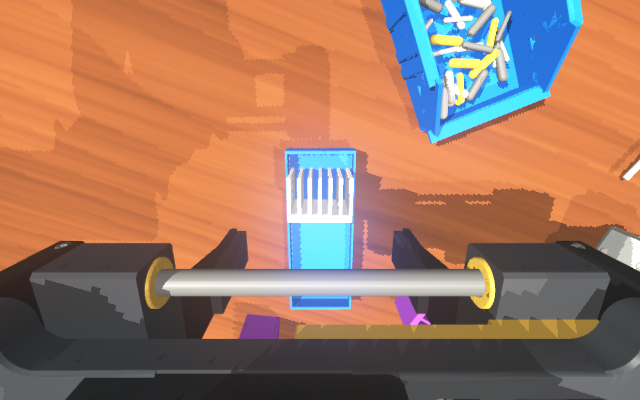

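>>> apply_moves:
  series:
    - {"offset": [0, 0.05, -5], "rot": [0, 0, 0]}
    - {"offset": [0, 0.05, -9], "rot": [0, 0, 0]}
    - {"offset": [0, 0.05, -11.5], "rot": [0, 0, 0]}
    - {"offset": [0, 0.05, -12.5], "rot": [0, 0, 0]}
    - {"offset": [0, 0.05, -12.5], "rot": [0, 0, 0]}
    - {"offset": [0, 0.05, -12.5], "rot": [0, 0, 0]}

```text
time: 12.85
position: [0.5803, 0.3066, 0.0553]
tool_rot: [0.985, 0.171, 0.001, -0.0]
ft_force: [-0.7, 0.2, 0.9]
grip_width: 0.0872
grip_force: 0.0
```

>>> apply_moves:
  series:
    - {"offset": [0, 0, 0], "rot": [0, 0, 0]}
    - {"offset": [0, 0, 0], "rot": [0, 0, 0]}
    - {"offset": [0, 0, 0], "rot": [0, 0, 0]}
    - {"offset": [0, 0, 0], "rot": [0, 0, 0]}
    - {"offset": [0, 0, 0], "rot": [0, 0, 0]}
  hand: 0.4
  newtons: 60

```text
time: 13.35
position: [0.5793, 0.3068, 0.0545]
tool_rot: [0.985, 0.171, 0.0, 0.0]
ft_force: [0.6, -1.2, 2.2]
grip_width: 0.0598
grip_force: 60.0
```

Run:
```python
from h import *
o=get_obs();p=o['position']; print(p,o['grip_width'])
Rc=Rn.from_quat(o['tool_rot']).as_matrix()
print('rot',np.degrees(Rn.from_matrix(Rs@F@Rc.T).as_rotvec()))
h=p[2]*1000-8; print(h)
for x,z in((70,75),(70,19)): print((st(x,0,z+h)-p)*100)
```

```text
[0.57932639 0.30678712 0.05454846] 0.05978447003959215
rot [  4.30211447 -26.68650317 -20.81214182]
46.548461978893904
[ -2.11667299 -36.53785094  16.35223322]
[  0.41863303 -36.60378376  11.3594508 ]
```

>>> apply_moves:
  series:
    - {"offset": [0, 0, 2], "rot": [0, 0, 0]}
    - {"offset": [0, 0, 6], "rot": [0, 0, 0]}
    - {"offset": [0, 0, 11], "rot": [0, 0, 0]}
    - {"offset": [0, -4, 16], "rot": [0, 0, 0]}
    - {"offset": [-1.4, -36.6, 18.5], "rot": [4.3, -26.7, -20.8]}
    - {"offset": [-1.4, -36.6, 18.5], "rot": [4.3, -26.7, -20.8]}
    - {"offset": [-1.4, -36.6, 18.5], "rot": [4.3, -26.7, -20.8]}
    - {"offset": [-1.4, -36.6, 18.5], "rot": [4.3, -26.7, -20.8]}
    - {"offset": [-1.4, -36.6, 18.5], "rot": [4.3, -26.7, -20.8]}
    - {"offset": [-1.4, -36.6, 18.5], "rot": [4.3, -26.7, -20.8]}
    - {"offset": [-1.4, -36.6, 18.5], "rot": [4.3, -26.7, -20.8]}
    - {"offset": [-1.4, -36.6, 18.5], "rot": [4.3, -26.7, -20.8]}
    - {"offset": [-1.4, -36.6, 16.7], "rot": [4.3, -26.7, -20.8]}
    - {"offset": [-1.4, -36.6, 16.7], "rot": [4.3, -26.7, -20.8]}
    - {"offset": [-1.4, -36.6, 16.7], "rot": [4.3, -26.7, -20.8]}

```text
time: 14.85
position: [0.5643, -0.0581, 0.2203]
tool_rot: [0.973, -0.012, 0.231, 0.002]
ft_force: [0.4, -0.6, -1.6]
grip_width: 0.0596
grip_force: 60.0
```

Run:
```python
from h import *
stat(); im,c=wr('w7'); b=save('side','s7'); 
cv2.imwrite('pics/v7.png',np.vstack([cv2.imread('pics/w7.png')[0:300,60:600],cv2.resize(cv2.imread('pics/s7.png')[120:250,240:480],(540,292))]))
```

```text
t 14.85 loc [ 76.5   0.6 120.7] Floc [-0.3 -0.6 -1.6] w 0.0596 g 59.999507227912545 rerr [-0.08 -0.16 -0.07]
t 14.85 pos [ 0.5643 -0.0581  0.2203] cam [ 0.573 -0.06   0.382] axis [ 0.172 -0.002 -0.985]
```

View pics/v7.png

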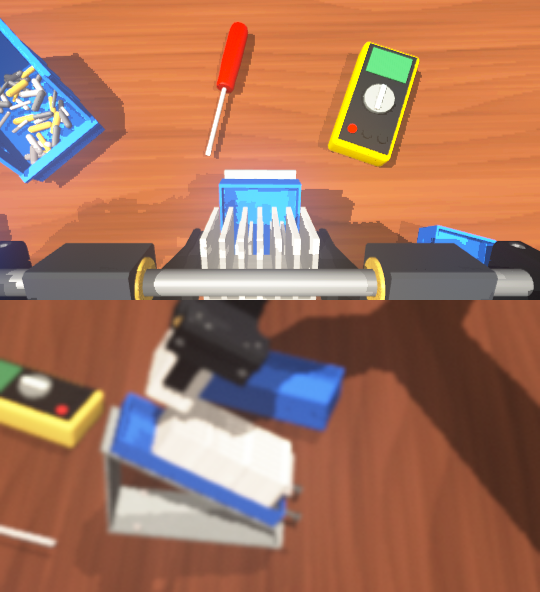

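>>> apply_moves:
  series:
    - {"offset": [0.9, 0, -1.6], "rot": [0, 0, 0]}
    - {"offset": [1.7, -0.03, -3.1], "rot": [0, 0, 0]}
    - {"offset": [2.25, -0.06, -4.2], "rot": [0, 0, 0]}
    - {"offset": [2.47, -0.06, -4.64], "rot": [0, 0, 0]}
    - {"offset": [2.47, -0.06, -4.64], "rot": [0, 0, 0]}
    - {"offset": [2.47, -0.06, -4.64], "rot": [0, 0, 0]}

```text
time: 15.55
position: [0.5899, -0.0597, 0.1749]
tool_rot: [0.972, -0.012, 0.233, 0.003]
ft_force: [0.2, 0.5, -0.7]
grip_width: 0.0599
grip_force: 60.0
```

```bash
python3 -c "
from h import *
stat()"
```

```text
t 15.55 loc [78.7 -0.3 68.7] Floc [-0.1  0.5 -0.7] w 0.0599 g 59.999114787206054 rerr [-0.01 -0.01 -0.02]
```

>>> apply_moves:
  series:
    - {"offset": [-0.36, 0.01, -0.18], "rot": [0, 0, 0]}
    - {"offset": [-0.71, 0.02, -0.36], "rot": [0, 0, 0]}
    - {"offset": [-0.98, 0.03, -0.5], "rot": [0, 0, 0]}
    - {"offset": [-1.25, 0.03, -0.63], "rot": [0, 0, 0]}
    - {"offset": [-1.25, 0.03, -0.63], "rot": [0, 0, 0]}

```text
time: 16.05
position: [0.5833, -0.0614, 0.1732]
tool_rot: [0.971, -0.015, 0.24, 0.005]
ft_force: [10.7, 5.6, 3.7]
grip_width: 0.0595
grip_force: 60.0
```

```bash
python3 -c "
from h import *
stat()"
```

```text
t 16.05 loc [72.1 -2.1 70.1] Floc [11.   5.9 -1.5] w 0.0595 g 60.00675528310239 rerr [0.17 0.82 0.29]
```

>>> apply_moves:
  series:
    - {"offset": [0, 0, 0], "rot": [0, 0, 0]}
    - {"offset": [0, 0, 0], "rot": [0, 0, 0]}

```text
time: 16.25
position: [0.5834, -0.0613, 0.1732]
tool_rot: [0.971, -0.015, 0.24, 0.005]
ft_force: [11.5, 5.8, 4.0]
grip_width: 0.0595
grip_force: 60.0
```

```bash
python3 -c "
from h import *
stat(); o=get_obs(); print(o['moment'],o['q'])
save('side','s8'); wr('w8')
cv2.imwrite('pics/v8.png',np.vstack([cv2.imread('pics/w8.png')[0:300,60:600],cv2.resize(cv2.imread('pics/s8.png')[140:230,270:436],(540,292))]))"
```

```text
t 16.25 loc [72.2 -2.1 70.1] Floc [11.9  6.1 -1.6] w 0.0595 g 60.00641064718366 rerr [0.18 0.81 0.27]
[ 0.97449775 -1.8885322   0.06860933] [-0.37120096  0.4814282   1.94962693  0.56073291  0.29228673  0.7243918 ]
t 16.3 pos [ 0.5834 -0.0613  0.1731] cam [ 0.589 -0.062  0.335] axis [ 0.189 -0.008 -0.982]
```

View pics/v8.png

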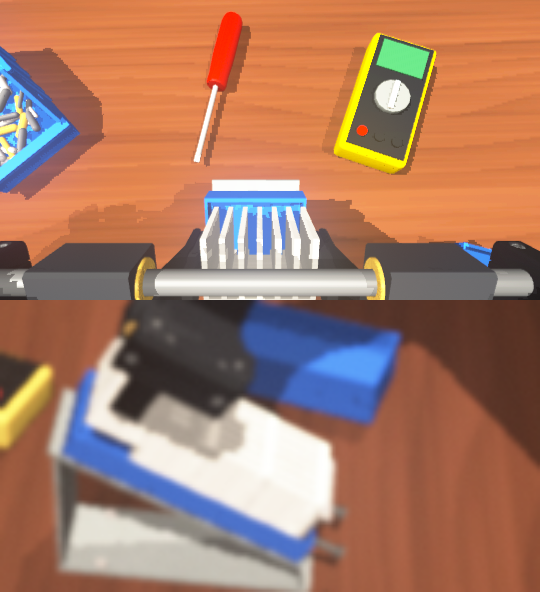

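>>> apply_moves:
  series:
    - {"offset": [-0.1, 0.15, -0.25], "rot": [0.1, 0.5, 0.15]}
    - {"offset": [-0.25, 0.25, -0.5], "rot": [0.2, 1.0, 0.3]}
    - {"offset": [-0.42, 0.3, -0.7], "rot": [0.2, 1.1, 0.3]}
    - {"offset": [-0.57, 0.31, -0.86], "rot": [0.2, 1.1, 0.3]}
    - {"offset": [-0.57, 0.31, -0.86], "rot": [0.2, 1.1, 0.3]}
    - {"offset": [-0.57, 0.31, -0.86], "rot": [0.2, 1.1, 0.3]}

```text
time: 16.95
position: [0.5832, -0.0612, 0.1687]
tool_rot: [0.971, -0.014, 0.237, 0.006]
ft_force: [15.1, 4.3, 14.8]
grip_width: 0.0595
grip_force: 60.0
```

```bash
python3 -c "
from h import *
stat(); o=get_obs(); print(o['q'])"
```

```text
t 16.95 loc [70.  -1.9 66.2] Floc [20.   4.7  6.4] w 0.0595 g 60.014157285913825 rerr [0.32 0.48 0.2 ]
[-0.36877413  0.48980497  1.94975625  0.55405748  0.28661681  0.72926955]
```

>>> apply_moves:
  series:
    - {"offset": [-0.18, 0.05, -0.09], "rot": [0.1, 0.2, 0.1]}
    - {"offset": [-0.36, 0.1, -0.18], "rot": [0.3, 0.5, 0.2]}
    - {"offset": [-0.5, 0.15, -0.26], "rot": [0.3, 0.5, 0.2]}
    - {"offset": [-0.5, 0.15, -0.26], "rot": [0.3, 0.5, 0.2]}

```text
time: 17.35
position: [0.5815, -0.0612, 0.1679]
tool_rot: [0.972, -0.013, 0.236, 0.005]
ft_force: [20.7, 5.2, 15.0]
grip_width: 0.0594
grip_force: 60.0
```

```bash
python3 -c "
from h import *
stat()
vision.camera('side')
for q in('sink_a','clamp','stand'): see(q,'side')
for x in nets.spot_point('side','sink_a'): print(loc(x['centre']).round(1))
for x in nets.spot_point('side','clamp'): print('cl',loc(x['centre']).round(1))"
```

```text
t 17.35 loc [68.1 -2.  66.2] Floc [25.1  5.8  4. ] w 0.0594 g 60.01965668052435 rerr [0.2  0.39 0.13]
sink_a [ 0.4913  0.1443 -0.0021] 0.9
sink_a [0.3614 0.3047 0.0037] 0.81
sink_a [ 0.5962 -0.0642  0.1248] 0.78
sink_a [ 0.5356 -0.0553  0.0694] 0.73
sink_a [ 0.4951 -0.0572  0.0499] 0.69
sink_a [ 0.5665 -0.0537  0.0877] 0.59Traceback (most recent call last):
  File "<string>", line 5, in <module>
    for q in('sink_a','clamp','stand'): see(q,'side')
                                        ~~~^^^^^^^^^^
  File "h.py", line 18, in see
    for x in nets.spot_point(cam,q): print(q,np.round(x['centre'],4),round(x['conf'],2))
             ~~~~~~~~~~~~~~~^^^^^^^
ValueError: it knows: bin, empty_low, empty_top, meter, screwdriver, sink, stand, tray
```

>>> apply_moves:
  series:
    - {"offset": [0.09, 0.05, -0.18], "rot": [0, 0.1, 0]}
    - {"offset": [0.18, 0.1, -0.36], "rot": [0, 0.3, 0]}
    - {"offset": [0.27, 0.15, -0.53], "rot": [0, 0.4, 0]}
    - {"offset": [0.27, 0.15, -0.53], "rot": [0, 0.4, 0]}

```text
time: 17.85
position: [0.5844, -0.0608, 0.1627]
tool_rot: [0.972, -0.013, 0.233, 0.006]
ft_force: [17.5, 0.7, 15.3]
grip_width: 0.0598
grip_force: 60.0
```

```bash
python3 -c "
from h import *
stat()
vision.camera('side')
for x in nets.spot_point('side','sink_a'): print(loc(x['centre']).round(1))
vision.camera('top')
for x in nets.spot_point('top','sink_a'): print(loc(x['centre']).round(1))"
```

```text
t 17.85 loc [68.3 -1.5 60.2] Floc [22.5  1.2  5.8] w 0.0598 g 60.01023329794407 rerr [0.34 0.05 0.13]
[22.4  3.1  2.2]
[-21.5   1.9  -5. ]
[-214.6  354.5   24.2]
[60.3 -4.4 17.4]
[-62.8  -1.5   2.8]
[-94.3 197.1 -38.8]
[-1.1  2.6  2.1]
[-213.4  359.8   18.1]
[66.9 -2.2 14.6]
[ -70.2 -207.3  -29.3]
```

Nothing is blocking at the wall, so I continue down.

>>> apply_moves:
  series:
    - {"offset": [0.09, 0.05, -0.18], "rot": [0, 0, 0]}
    - {"offset": [0.18, 0.08, -0.36], "rot": [0, 0, 0]}
    - {"offset": [0.27, 0.08, -0.53], "rot": [0, 0, 0]}
    - {"offset": [0.36, 0.08, -0.71], "rot": [0, 0, 0]}
    - {"offset": [0.36, 0.08, -0.71], "rot": [0, 0, 0]}

```text
time: 18.55
position: [0.5881, -0.0603, 0.1555]
tool_rot: [0.972, -0.013, 0.233, 0.006]
ft_force: [18.3, -0.4, 15.1]
grip_width: 0.0597
grip_force: 60.0
```

```bash
python3 -c "
from h import *
stat()"
```

```text
t 18.55 loc [68.4 -0.9 52.2] Floc [23.2  0.1  5.2] w 0.0597 g 60.008756294846535 rerr [0.36 0.04 0.14]
```

>>> apply_moves:
  series:
    - {"offset": [0.09, 0, -0.18], "rot": [0, 0, 0]}
    - {"offset": [0.18, 0, -0.36], "rot": [0, 0, 0]}
    - {"offset": [0.23, 0, -0.45], "rot": [0, 0, 0]}
    - {"offset": [0.23, 0, -0.45], "rot": [0, 0, 0]}

```text
time: 18.95
position: [0.5903, -0.0603, 0.1511]
tool_rot: [0.972, -0.013, 0.233, 0.006]
ft_force: [17.5, 0.2, 15.6]
grip_width: 0.0598
grip_force: 60.0
```

```bash
python3 -c "
from h import *
stat()"
```

```text
t 18.95 loc [68.4 -0.8 47.2] Floc [22.6  0.7  5.9] w 0.0598 g 60.00972778536379 rerr [0.37 0.04 0.14]
```

>>> apply_moves:
  series:
    - {"offset": [0.09, 0, -0.18], "rot": [0, 0, 0]}
    - {"offset": [0.14, 0, -0.27], "rot": [0, 0, 0]}
    - {"offset": [0.14, 0, -0.27], "rot": [0, 0, 0]}

```text
time: 19.25
position: [0.5908, -0.0603, 0.1501]
tool_rot: [0.972, -0.013, 0.234, 0.007]
ft_force: [7.3, -2.1, 33.4]
grip_width: 0.0596
grip_force: 60.0
```

```bash
python3 -c "
from h import *
stat()"
```

```text
t 19.25 loc [68.4 -0.8 46.1] Floc [21.7 -1.9 26.4] w 0.0596 g 60.021483236923814 rerr [0.39 0.1  0.14]
```

d is down on the floor (26 N up at the expected height). I ease off the push so the spring seats the row, then release.

>>> apply_moves:
  series:
    - {"offset": [0.27, -0.05, 0.14], "rot": [0, -0.4, 0]}
    - {"offset": [0.53, -0.1, 0.27], "rot": [0, -0.8, 0]}
    - {"offset": [0.8, -0.15, 0.41], "rot": [0, -1.2, 0]}
    - {"offset": [0.98, -0.2, 0.5], "rot": [0, -1.4, 0]}
    - {"offset": [0.98, -0.2, 0.5], "rot": [0, -1.4, 0]}

```text
time: 19.75
position: [0.591, -0.0603, 0.1501]
tool_rot: [0.972, -0.012, 0.237, 0.004]
ft_force: [-12.7, -8.4, 30.0]
grip_width: 0.0598
grip_force: 60.0
```

```bash
python3 -c "
from h import *
stat()"
```

```text
t 19.75 loc [68.5 -0.8 46. ] Floc [ 2.5 -8.8 32.4] w 0.0598 g 60.00678911805153 rerr [ 0.14  0.44 -0.06]
```

>>> apply_moves:
  series:
    - {"offset": [-0.09, -0.1, 0.18], "rot": [0, 0, 0]}
    - {"offset": [-0.13, -0.15, 0.24], "rot": [0, 0, 0]}
    - {"offset": [-0.13, -0.15, 0.24], "rot": [0, 0, 0]}

```text
time: 20.05
position: [0.5924, -0.0604, 0.151]
tool_rot: [0.972, -0.011, 0.237, 0.002]
ft_force: [7.3, -0.3, 9.6]
grip_width: 0.0595
grip_force: 60.0
```

```bash
python3 -c "
from h import *
stat()"
```

```text
t 20.05 loc [70.2 -0.9 46.3] Floc [10.9 -0.1  5.2] w 0.0595 g 60.00157440081239 rerr [-0.04  0.43 -0.15]
```

>>> apply_moves:
  series:
    - {"offset": [0.25, 0, 0.12], "rot": [0, 0, 0]}
    - {"offset": [0.45, 0, 0.22], "rot": [0, 0, 0]}
    - {"offset": [0.6, 0, 0.3], "rot": [0, 0, 0]}
    - {"offset": [0.6, 0, 0.3], "rot": [0, 0, 0]}

```text
time: 20.45
position: [0.595, -0.0597, 0.1524]
tool_rot: [0.972, -0.01, 0.234, 0.002]
ft_force: [-0.6, -3.3, 8.8]
grip_width: 0.0594
grip_force: 60.0
```

```bash
python3 -c "
from h import *
stat()"
```

```text
t 20.45 loc [73.1 -0.1 46.2] Floc [ 3.6 -3.3  8.1] w 0.0594 g 60.00255011022091 rerr [-0.08  0.09 -0.28]
```

>>> apply_moves:
  series:
    - {"offset": [0, 0, 0], "rot": [0, 0, 0]}
    - {"offset": [0, 0, 0], "rot": [0, 0, 0]}
    - {"offset": [0, 0, 0], "rot": [0, 0, 0]}
    - {"offset": [-0.45, 0, 0.9], "rot": [0, 0, 0]}
    - {"offset": [-2.2, 0.05, 4.4], "rot": [0, 0, 0]}
    - {"offset": [-4.2, 0.1, 8.5], "rot": [0, 0, 0]}
    - {"offset": [-6.5, 0.1, 13], "rot": [0, 0, 0]}
    - {"offset": [-6.5, 0.1, 13], "rot": [0, 0, 0]}
  hand: 1

```text
time: 21.25
position: [0.5257, -0.0553, 0.2837]
tool_rot: [0.973, -0.009, 0.232, -0.0]
ft_force: [0.4, -0.6, -0.8]
grip_width: 0.087
grip_force: 0.0
```

Run:
```python
from h import *
stat()
for cam in('side','top','wrist'):
    save(cam,'r_'+cam)
    P=[loc(x['centre']).round(1) for x in nets.spot_point(cam,'sink_a')]
    print(cam,[p.tolist() for p in sorted(P,key=lambda p:p[0]) if abs(p[1])<20])
# wrist image: white extent along the stand
c=vision.calibration('wrist'); im=cv2.imread('pics/r_wrist.png')
# profile along stand centreline at z=50 plane
for y in(-20,0,20):
    row=''
    for x in range(-100,112,3):
        u,v=proj(c,O+Rs@np.array([x,y,50])/1000); u,v=int(round(u)),int(round(v))
        if 0<=u<640 and 0<=v<400:
            b,g,r=im[v,u].astype(int); row+='W' if min(b,g,r)>170 else 'g' if abs(b-r)<30 else 'B' if b>r+40 else '.'
        else: row+='_'
    print(y,row)
```

```text
t 21.25 loc [ 70.7   2.4 194.8] Floc [ 0.  -0.6 -0.8] w 0.087 g 0.0 rerr [-0.26 -0.13 -0.51]
side [[-60.4, -0.3, 3.2], [-16.2, 5.0, -2.1], [25.4, 8.3, 0.2], [66.2, -3.4, 0.8]]
top [[-15.2, -0.1, 1.8], [27.1, -1.0, 1.3], [70.5, -1.4, -3.3]]
wrist [[25.7, 4.0, -0.5], [72.4, 2.0, -2.1]]
-20 ......gWWWWWWWWggWWWWWWWWWgWWWWWWWWWWWWWWWWWWWWWWWWWWWWWWWWWWWWWWBBBWW.
0 .......WWWWWWWWWWWWWWWWWWWgWWWWWWWWWWWWWWWWWWWWWWWWWWWWWWWWWWWWWWWBBWW.
20 .....WgWWWWWWWWWWWWWWWWWWWgWWWWWWWWWWWWWWWWWWWWWWWWWWWWWWWWWWBBBBBBBWW.
```

Run:
```python
from h import *
c=vision.calibration('side'); im=cv2.imread('pics/r_side.png').astype(float)
S=lambda u,v: cv2.getRectSubPix(im.astype(np.float32),(1,1),(float(u),float(v)))[0,0]
for x in range(-78,92,6):
    row='';zs=[]
    for z in np.arange(38,62,1.):
        p=S(*proj(c,O+Rs@np.array([x,-30,z])/1000)); row+='W' if p.min()>150 else '.'
    print(x,row)
print('end profile y=+28,z=25 over x'); print(''.join('W' if S(*proj(c,O+Rs@np.array([x,30,30])/1000)).min()>150 else '.' for x in range(-100,112,2)))
o=get_obs();Rc=Rn.from_quat(o['tool_rot']).as_matrix()
Rt=Rn.from_euler('z',19.6,degrees=True).as_matrix()@F
print('rot',np.degrees(Rn.from_matrix(Rt@Rc.T).as_rotvec()),'off',(np.array([.5275,.2855,.15])-o['position'])*100)
```

```text
-78 WWWWWWWWWWWW............
-72 WWWWWWWWWWWW............
-66 WWWWWWWWWWWW............
-60 WWWWWWWWWWWW............
-54 WWWWWWWWWWWW............
-48 WWWWWWWWWWW.............
-42 WWWWWWWWWWW.............
-36 WWWWWWWWWWWWW...........
-30 WWWWWWWWWWWWW...........
-24 WWWWWWWWWWWWW...........
-18 WWWWWWWWWWWWW...........
-12 WWWWWWWWWWWWW...........
-6 WWWWWWWWWWWWW...........
0 WWWWWWWWWWWWW...........
6 WWWWWWWWWWWWWW..........
12 WWWWWWWWWWWWWW..........
18 WWWWWWWWWWWWWWW.........
24 WWWWWWWWWWWWWW..........
30 WWWWWWWWWWWWWW..........
36 WWWWWWWWWWWWWW..........
42 WWWWWWWWWWWWW...........
48 WWWWWWWWWWWWWW..........
54 WWWWWWWWWWWWWW..........
60 WWWWWWWWWWWWWW..........
66 WWWWWWWWWWWWW...........
72 WWWWWWWWWWWWW...........
78 WWWWWWWWWWWWW...........
84 WWWWWWWWWWWWW...........
90 WWWWWWWWWW..............
end profile y=+28,z=25 over x
.........WWWWWWWWWWWWWWWWWWWWWWWWWWWWWWWWWWWWWWWWWWWWWWWWWWWWWWWWWWWWWWWWWWWWWWWWWWWWWWWWWWWWWWWWW...WWWW.
rot [-4.80999202 25.79658768 20.34949626] off [  0.19643754  34.03099725 -12.61344532]
```

All four tops lie at z≈50 mm, so the row is seated. Next is the emptied tray.

>>> apply_moves:
  series:
    - {"offset": [0.2, 8, 0], "rot": [0, 0, 0]}
    - {"offset": [0.2, 34, -4], "rot": [-4.8, 25.8, 20.3]}
    - {"offset": [0.2, 34, -4], "rot": [-4.8, 25.8, 20.3]}
    - {"offset": [0.2, 34, -4], "rot": [-4.8, 25.8, 20.3]}
    - {"offset": [0.2, 34, -4], "rot": [-4.8, 25.8, 20.3]}
    - {"offset": [0.2, 34, -4], "rot": [-4.8, 25.8, 20.3]}
    - {"offset": [0.2, 34, -4], "rot": [-4.8, 25.8, 20.3]}
    - {"offset": [0.2, 34, -4], "rot": [-4.8, 25.8, 20.3]}
    - {"offset": [0.2, 34, -4], "rot": [-4.8, 25.8, 20.3]}
    - {"offset": [0.2, 34, -4], "rot": [-4.8, 25.8, 20.3]}

```text
time: 22.55
position: [0.5278, 0.2839, 0.2367]
tool_rot: [0.985, 0.17, 0.001, 0.001]
ft_force: [0.1, -0.4, 0.3]
grip_width: 0.0873
grip_force: 0.0
```

```bash
cat >> h.py <<'E'
def trayrect(im,c,z,near,rad=.13):
    m=cv2.inRange(cv2.cvtColor(im,cv2.COLOR_RGB2HSV),(85,90,60),(120,255,255))
    ys,xs=np.nonzero(m); P=np.array([ray(c,(u,v),z)[:2] for u,v in zip(xs,ys)])
    k=np.linalg.norm(P-near,axis=1)<rad; l=np.zeros_like(m); l[ys[k],xs[k]]=255
    n,lab,s,_=cv2.connectedComponentsWithStats(l); i=1+np.argmax(s[1:,4]); k2=lab[ys,xs]==i
    print('box',s[i]); return cv2.minAreaRect((P[k2]*1000).astype(np.float32))
E
python3 - <<'E'
from h import *
im,c=wr('w9'); r=trayrect(im,c,.024,[.5275,.2855]); print(r); see('tray')
o=get_obs();Rc=Rn.from_quat(o['tool_rot']).as_matrix();
print('yaw',np.degrees(np.arctan2(Rc[1,0],Rc[0,0])),'tilt',Rc[:,2])
for cam in ['top','side']:
    im=save(cam,'q_'+cam); print(trayrect(im,vision.calibration(cam),.024,[.5275,.2855]))
E
```

```text
t 22.55 pos [0.5278 0.2839 0.2367] cam [0.603 0.31  0.378] axis [-0.272 -0.098 -0.957]
box [ 286   95   62  150 8726]
((527.20654296875, 284.85113525390625), (184.0335235595703, 70.9217529296875), 19.724233627319336)
tray [ 0.528   0.2871 -0.0022] 0.81
yaw 19.46470532707157 tilt [ 2.76743079e-03 -6.35212446e-04 -9.99995969e-01]
box [207 179  35  69 987]
((526.6646728515625, 286.8023681640625), (183.6658935546875, 73.44380187988281), 19.703561782836914)
box [ 273  317  108   62 4166]
((526.1612548828125, 290.8595275878906), (184.5875244140625, 79.70327758789062), 19.97099494934082)
```

>>> apply_moves:
  series:
    - {"offset": [-0.05, 0.1, -5], "rot": [0, 0.1, 0.2]}
    - {"offset": [-0.05, 0.1, -10], "rot": [0, 0.1, 0.2]}
    - {"offset": [-0.05, 0.1, -15], "rot": [0, 0.1, 0.2]}
    - {"offset": [-0.05, 0.1, -18], "rot": [0, 0.1, 0.2]}
    - {"offset": [-0.05, 0.1, -20], "rot": [0, 0.1, 0.2]}
    - {"offset": [-0.05, 0.1, -20.9], "rot": [0, 0.1, 0.2]}
    - {"offset": [-0.05, 0.1, -20.9], "rot": [0, 0.1, 0.2]}
    - {"offset": [-0.05, 0.1, -20.9], "rot": [0, 0.1, 0.2]}
    - {"offset": [-0.05, 0.1, -20.9], "rot": [0, 0.1, 0.2]}

```text
time: 23.65
position: [0.5287, 0.2861, 0.0305]
tool_rot: [0.985, 0.172, 0.002, -0.0]
ft_force: [-0.2, -0.2, -0.4]
grip_width: 0.0868
grip_force: 0.0
```

>>> apply_moves:
  series:
    - {"offset": [0, 0, 0], "rot": [0, 0, 0]}
    - {"offset": [0, 0, 0], "rot": [0, 0, 0]}
    - {"offset": [0, 0, 0], "rot": [0, 0, 0]}
    - {"offset": [0, 0, 0], "rot": [0, 0, 0]}
  hand: 0.5
  newtons: 20

```text
time: 24.05
position: [0.5277, 0.2861, 0.0294]
tool_rot: [0.985, 0.172, 0.001, 0.0]
ft_force: [-1.1, 0.2, 3.6]
grip_width: 0.0699
grip_force: 20.0
```

Run:
```python
from h import *
o=get_obs();p=o['position'];Rc=Rn.from_quat(o['tool_rot']).as_matrix()
yaw=np.degrees(np.arctan2(Rc[1,0],Rc[0,0])); print(p,'yaw',yaw,'tilt',Rc[:,2])
# tray centre offset in tool-yaw frame
d=np.array([.5272,.2850])-p[:2]; a=np.radians(19.7); print('along',d@[np.cos(a),np.sin(a)],'across',d@[-np.sin(a),np.cos(a)])
c=dict(np.load('pics/w1.npz'));im=cv2.cvtColor(cv2.imread('pics/w1.png'),cv2.COLOR_BGR2RGB)
print(trayrect(im,c,.044,[.496,-.266]))
c=dict(np.load('pics/w2.npz'));im=cv2.cvtColor(cv2.imread('pics/w2.png'),cv2.COLOR_BGR2RGB)
print(trayrect(im,c,.044,[.496,-.266]))
```

```text
[0.52770829 0.28605642 0.02940604] yaw 19.784038447337494 tilt [ 2.44191190e-03  1.76069205e-04 -9.99997003e-01]
along -0.0008346566274117284 across -0.0008232454320953286
box [ 285   80   83  135 6214]
((496.100830078125, -267.5490417480469), (70.8120346069336, 184.2796173095703), 73.40570068359375)
box [ 403   79   97  128 6537]
((497.9549560546875, -261.6526184082031), (83.92483520507812, 183.93971252441406), 73.41973876953125)
```

>>> apply_moves:
  series:
    - {"offset": [0, 0, 2], "rot": [0, 0, 0]}
    - {"offset": [0, 0, 6], "rot": [0, 0, 0]}
    - {"offset": [0, 0, 11], "rot": [0, 0, 0]}
    - {"offset": [0, 0, 16], "rot": [0, 0, 0]}
    - {"offset": [0, 0, 21], "rot": [0, 0, 0]}
    - {"offset": [0, -4, 23], "rot": [0, 0, -5]}
    - {"offset": [-3, -55.3, 23], "rot": [0, 0, -36.4]}
    - {"offset": [-3, -55.3, 23], "rot": [0, 0, -36.4]}
    - {"offset": [-3, -55.3, 23], "rot": [0, 0, -36.4]}
    - {"offset": [-3, -55.3, 23], "rot": [0, 0, -36.4]}
    - {"offset": [-3, -55.3, 23], "rot": [0, 0, -36.4]}
    - {"offset": [-3, -55.3, 23], "rot": [0, 0, -36.4]}
    - {"offset": [-3, -55.3, 23], "rot": [0, 0, -36.4]}
    - {"offset": [-3, -55.3, 23], "rot": [0, 0, -36.4]}
    - {"offset": [-3, -55.3, 23], "rot": [0, 0, -36.4]}
    - {"offset": [-3, -55.3, 23], "rot": [0, 0, -36.4]}
    - {"offset": [-3, -55.3, 23], "rot": [0, 0, -36.4]}
    - {"offset": [-3, -55.3, 23], "rot": [0, 0, -36.4]}
    - {"offset": [-3, -55.3, 23], "rot": [0, 0, -36.4]}

```text
time: 25.95
position: [0.4969, -0.2657, 0.2582]
tool_rot: [0.989, -0.145, -0.0, -0.001]
ft_force: [-0.1, 0.5, -1.1]
grip_width: 0.0698
grip_force: 20.0
```

>>> apply_moves:
  series:
    - {"offset": [0, 0, -5], "rot": [0, 0, 0]}
    - {"offset": [0, 0, -10], "rot": [0, 0, 0]}
    - {"offset": [0, 0, -14], "rot": [0, 0, 0]}
    - {"offset": [0, 0, -15], "rot": [0, 0, 0]}
    - {"offset": [0, 0, -15], "rot": [0, 0, 0]}
    - {"offset": [0, 0, -15], "rot": [0, 0, 0]}

```text
time: 26.55
position: [0.4989, -0.267, 0.1105]
tool_rot: [0.99, -0.144, 0.002, 0.001]
ft_force: [0.2, 0.3, -0.3]
grip_width: 0.0699
grip_force: 20.0
```

Run:
```python
from h import *
o=get_obs();p=o['position'];Rc=Rn.from_quat(o['tool_rot']).as_matrix()
yaw=np.degrees(np.arctan2(Rc[1,0],Rc[0,0])); print(p,'yaw',yaw,'tilt',Rc[:,2],o['ft_force'],o['grip_width'])
print('off',(np.array([.4969,-.2669,.0694])-p)*100)
im,c=wr('w10')
vision.camera('top'); see('empty_top','top'); see('tray','top')
# held tray rim in wrist view -> along-offset of held tray
print('held',trayrect(im,c,p[2]-.0294+.024,p[:2]))
```

```text
[ 0.49885717 -0.26697367  0.11050466] yaw -16.540970551840743 tilt [ 0.0036928  -0.00289971 -0.99998898] [ 0.18560322  0.31512472 -0.30998716] 0.06990376919574845
off [-0.19571738  0.00736716 -4.11046569]
t 26.55 pos [ 0.4989 -0.267   0.1105] cam [ 0.575 -0.29   0.252] axis [-0.274  0.08  -0.958]
empty_top [ 0.4972 -0.2645  0.0201] 0.71
tray [ 0.5028 -0.2642  0.0812] 0.93
tray [ 0.7817 -0.0157  0.0027] 0.33
tray [ 0.616  -0.0594  0.1093] 0.3
box [  243    79   154   192 26955]
held ((538.7041625976562, -282.81378173828125), (76.93103790283203, 99.03305053710938), 73.5013427734375)
```

>>> apply_moves:
  series:
    - {"offset": [-0.1, 0, -2], "rot": [0, 0.1, 0]}
    - {"offset": [-0.1, 0, -3.2], "rot": [0, 0.1, 0]}
    - {"offset": [-0.1, 0, -3.3], "rot": [0, 0.1, 0]}
    - {"offset": [-0.1, 0, -3.3], "rot": [0, 0.1, 0]}
    - {"offset": [-0.1, 0, -3.3], "rot": [0, 0.1, 0]}

```text
time: 27.25
position: [0.4969, -0.2675, 0.0763]
tool_rot: [0.989, -0.145, 0.0, 0.001]
ft_force: [0.7, 1.0, -1.4]
grip_width: 0.0699
grip_force: 20.0
```

```bash
cat > s.py <<'E'
from h import *
o=get_obs();p=o['position'];Rc=Rn.from_quat(o['tool_rot']).as_matrix()
print(o['time'],p.round(4),'yaw',np.degrees(np.arctan2(Rc[1,0],Rc[0,0])).round(2),'tilt',Rc[:2,2].round(4),o['ft_force'].round(1),o['moment'].round(2),o['grip_width'].round(4))
print('off',(np.array([.4969,-.2669,.0694])-p)*100)
E
python3 s.py
```

```text
Traceback (most recent call last):
  File "s.py", line 3, in <module>
    print(o['time'],p.round(4),'yaw',np.degrees(np.arctan2(Rc[1,0],Rc[0,0])).round(2),'tilt',Rc[:2,2].round(4),o['ft_force'].round(1),o['moment'].round(2),o['grip_width'].round(4))
                                                                                                                                                           ^^^^^^^^^^^^^^^^^^^^^
AttributeError: 'float' object has no attribute 'round'
```

>>> apply_moves:
  series:
    - {"offset": [0, 0.06, -0.15], "rot": [0, 0, 0]}
    - {"offset": [0, 0.06, -0.3], "rot": [0, 0, 0]}
    - {"offset": [0, 0.06, -0.45], "rot": [0, 0, 0]}
    - {"offset": [0, 0.06, -0.6], "rot": [0, 0, 0]}
    - {"offset": [0, 0.06, -0.6], "rot": [0, 0, 0]}

```text
time: 27.75
position: [0.4965, -0.2665, 0.0696]
tool_rot: [0.989, -0.145, -0.0, 0.001]
ft_force: [0.3, 1.0, -1.4]
grip_width: 0.0698
grip_force: 20.0
```

```bash
sed -i "s/,o\['grip_width'\].round(4)//" s.py; python3 s.py
```

```text
27.75 [ 0.4965 -0.2665  0.0696] yaw -16.62 tilt [-0.0006 -0.001 ] [ 0.3  1.  -1.4] [0.05 0.   0.02]
off [ 0.04419013 -0.04219376 -0.0237384 ]
```

The foot dropped inside the rim without contact. A touch more, then release.

>>> apply_moves:
  series:
    - {"offset": [0, 0, -0.06], "rot": [0, 0, 0]}
    - {"offset": [0, 0, -0.12], "rot": [0, 0, 0]}
    - {"offset": [0, 0, -0.12], "rot": [0, 0, 0]}

```text
time: 28.05
position: [0.4965, -0.2665, 0.0694]
tool_rot: [0.989, -0.145, -0.0, 0.001]
ft_force: [-1.9, 0.9, 4.7]
grip_width: 0.0699
grip_force: 20.0
```

```bash
python3 s.py
```

```text
28.05 [ 0.4965 -0.2665  0.0694] yaw -16.62 tilt [-0.0003 -0.0012] [-1.9  0.9  4.7] [0.32 0.11 0.05]
off [ 0.04066466 -0.03852368  0.00055424]
```

Contact came at exactly the seated height. Release and retreat straight up.

>>> apply_moves:
  series:
    - {"offset": [0, 0, 0.05], "rot": [0, 0, 0]}
    - {"offset": [0, 0, 0.05], "rot": [0, 0, 0]}
    - {"offset": [0, 0, 0.05], "rot": [0, 0, 0]}
    - {"offset": [0, 0, 0.05], "rot": [0, 0, 0]}
    - {"offset": [0, 0, 2], "rot": [0, 0, 0]}
    - {"offset": [0, 0, 6], "rot": [0, 0, 0]}
    - {"offset": [0, 0, 11], "rot": [0, 0, 0]}
    - {"offset": [0, 0, 16], "rot": [0, 0, 0]}
    - {"offset": [0, 0, 21], "rot": [0, 0, 0]}
    - {"offset": [0, 0, 26], "rot": [0, 0, 0]}
    - {"offset": [0, 0, 26], "rot": [0, 0, 0]}
    - {"offset": [0, 0, 26], "rot": [0, 0, 0]}
  hand: 1

```text
time: 29.25
position: [0.4967, -0.2667, 0.33]
tool_rot: [0.99, -0.145, 0.001, 0.001]
ft_force: [0.1, -0.2, -1.0]
grip_width: 0.087
grip_force: 0.0
```

Run:
```python
from h import *
im,c=wr('w11'); print(trayrect(im,c,.064,[.496,-.266])); see('tray'); see('empty_top'); print(get_obs()['grip_width'])
for cam in('side','top'):
    save(cam,'f_'+cam)
    print(cam,[loc(x['centre']).round(1).tolist() for x in nets.spot_point(cam,'sink_a') if abs(loc(x['centre'])[1])<20]); see('tray',cam); see('empty_top',cam); see('meter',cam)
# side-view seating: pile edge gap check - long top edge height via rim corners
c=vision.calibration('side'); im=cv2.imread('pics/f_side.png')
a=np.radians(-16.6);R=np.array([[np.cos(a),-np.sin(a)],[np.sin(a),np.cos(a)]])
# top silhouette edge: far (-y) long side rim
for x in(-88,-60,-30,0,30,60,88):
    row=''
    for z in range(48,80,1):
        q=np.array([.4963,-.2666])+R@np.array([x/1000,-.035]); u,v=proj(c,[*q,z/1000]); p=im[int(round(v)),int(round(u))].astype(int); row+='B' if p[0]>p[2]+30 else '.'
    print(x,row)
```

```text
t 29.25 pos [ 0.4967 -0.2667  0.33  ] cam [ 0.573 -0.29   0.471] axis [-0.276  0.08  -0.958]
box [ 292   97   55  133 6779]
((496.36541748046875, -267.6036682128906), (71.03916931152344, 184.90628051757812), 73.36614990234375)
tray [ 0.4991 -0.2653  0.0398] 0.78
0.08725182362097374
side [[69.9, -1.4, 1.0], [-57.7, -0.6, -1.3], [23.8, 5.6, 0.5], [-14.3, 3.6, -2.6]]
tray [ 0.4961 -0.2669  0.0402] 0.86
empty_top [ 0.4977 -0.2661  0.0236] 0.64
meter [ 0.75   -0.2132 -0.001 ] 0.91
top [[72.0, 2.3, -3.8], [-57.9, 0.6, 0.9], [27.1, -3.5, 2.7], [-13.9, -2.8, 2.0]]
tray [ 0.5014 -0.2648  0.0411] 0.9
empty_top [ 0.4981 -0.2666  0.0225] 0.66
meter [ 0.7559 -0.2103 -0.0016] 0.85
-88 BBBBBBBBBBBBBBBB................
-60 BBBBBBBBBBBBBBBB................
-30 BBBBBBBBBBBBBBBB................
0 BBBBBBBBBBBBBBBBB...............
30 BBBBBBBBBBBBBBB.................
60 BBBBBBBBBBBBBBBBB...............
88 BBBBBBBBBBBBBBBB................
```

The tray rim is level at 64 mm along its whole length, and the four sinks sit at x ≈ −58, −15, 26 and 70 on the floor. Handing in.

```bash
python3 -c "
from rig import hand_in
print(hand_in())"
```

```text
the job is handed in; nothing more can be done
None
```

All four heat sinks measure fully down in one snug row against the spring plate, the emptied tray measures seated level on the pile, and the job was handed in at about 30 s; no verdict came back.

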